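Shut and lock the component cabinet

ROBOT

A 7-joint arm with a two-finger parallel gripper is mounted at the origin on the work surface. World frame = base frame: x ahead of the robot, y to its left, z up, the work surface at z = 0. Lengths are in m, angles in degrees, forces in N, time in s.
With the tool pointing down it reaches from about 0.35 to 0.9 m from the base axis. Payload 19.9 kg.
Tool frame: the origin (TCP) lies at the very end of the fingers, on their centre line; the grasp point (between the pads) lies 19 mm behind it; z points along the fingers, y is the direction in which the jaws open and shut (so a half turn about z gives the same grasp; the last joint's range is limited). The gripper opens to 85 mm and grips with 20 to 120 N. Pads are 22 mm wide; open, the fingers measure 114 mm over their backs; the gripper's body (76 mm by 85 mm) begins 54 mm behind the grasp point. The pads swing forward as they close: fully open they stand 13 mm farther back than shut.
Start: joints at [-67.122, 23.915, -0.59, 92.452, 0.269, 63.638, -3.037], TCP at [0.267, 0.565, 0.231] pointing down, gripper open.
Joint ranges: [-161.28, 161.28], [-22.2, 115.67], [-73.04, 71.86], [3.21, 147.25], [-68.34, 248.33], [10.77, 114.83], [-161.83, 161.83]. Speed limits (degrees/s): [108.29, 108.29, 136.94, 136.94, 172.46, 172.46, 172.46].

INTERFACE

Orientations are given as a 3x3 rotation matrix whose columns are the frame's x, y, z axes.
In Python, from plant import r, imaging gives the robot as it stands. The module is installed in compiled form; this text tells all that it offers.
- The arm moves only by the tool step_arm, never from a script. Its argument "commands" is a list of rows, each an object with "grip": the opening, from 0 (shut) to 1 (fully open); "linear": the shift along the world's x, y, z in m, a list of three; "twist": the turn, a rotation vector about the world's x, y, z in degrees, a list of three. In form: [{"grip": grip, "linear": [tx, ty, tz], "twist": [ax, ay, az]}, ...]. A call has 1 to 12 rows; each row shifts and turns the commanded pose from where the row before left it; what a row does not reach is not made up. A row lasts 1/8 s, in which the tool goes at most 62.5 mm and 10.7 degrees, less where a joint would pass 70% of its speed; a pose out of reach is approached as far as the arm can. A call is refused whole if a number of a shift passes 0.0625 or a number of a turn 10.7, either way. A call with a gripper value outside its range is refused whole. The fingers move at their own pace and stop on an object; "squeeze" is the grip in N (left out, the last holds). Time passes only in rows, so rows that do not move let the fingers close. It gives the time, the measured TCP pose, the force and the opening at its end, in the units of the state.
- r.get_state(): the state, without advancing time (a new reading comes with each control period).
- imaging.get_image(name): name is "side" or "top" or "wrist"; returns the picture (480x640x3 uint8, red, green, blue); there is no depth.
- imaging.calibration(name): a dict with "K" (3x3 intrinsics, pixels), "view" (4x4, takes a point from world to camera coordinates); the wrist camera has in their place "tool_from_camera" (4x4, takes a point from camera to tool coordinates, whose origin is the TCP and whose axes are the flange's). Camera axes: x right, y down, z forward; pixel columns grow to the right and rows downward; lengths in m; the calibration is good to about 2 mm. A picture is of the moment at which its call begins: read the wrist's pose just before it. calibration takes no time and is no camera call.
- r.hand_in(): hands the job in, once; it reports no verdict.
The state is a dict: "clock": time; "qpos": joint angles; "joint_vel": joint speeds; "joint_torque": joint torques, N m; "ee_pos": TCP position; "ee_rot": TCP orientation; "ft_force": force on the tool from outside, world axes, zero at the start; "moment": the same for the moment, N m; "finger_gap": finger opening in m.
Only numpy, scipy, OpenCV 4.12 (cv2) and the standard library are available. Lean on these libraries where they do the work, as an engineer would, in place of code of your own. Each camera call takes 0.05 s, during which the arm holds its last target.

TASK

Close up the small parts cabinet on the electronics bench by pushing with the fingertips: first push the two drawers of its top row that stand open fully home, and only when all are shut push the black tab of the locking bar, on the cabinet's top, to the left (as seen from the robot) as far as it goes, so that the bar's teeth stand across the drawers. Leave the solder spool, the bottle, the multimeter and the circuit board where they are.

Things in the scene. Friction and masses are not known exactly. Their poses are not given: they have to be found in the camera images.
- cabinet: White cabinet of grey drawers, fixed to the bench: 170 mm deep (x), 266 wide (y), 128 high; origin at its underside's centre; x points from its front (facing the robot, x = -85 mm) to its back, y to its left seen from the robot. Two rows of three drawers, columns at y = -84, 0, +84 mm. The lower row is shut and does not move. Top row: one is shut, two stand open 25 to 65 mm.
- drawer_a (a joint): One of the three like top-row drawers; its column varies. Joint value = how far it stands open, in m: 0 = fully home (a hard stop), 0.09 = farthest out. At the start it stands open 0.025 to 0.065. It slides along the cabinet's x axis (closes away from the robot) with about 1.5 N of friction, no spring, and stays where it is left.
- a_front (a point): Centre of the outer front face of drawer_a (moves with it). Flat upright grey plate, 70 mm wide, 50 high, 5 thick, with a blank paper label; axes as the cabinet's (x points the way it closes). Its upper edge is 25 mm above this point, 9 mm below the cabinet's top. A pull ledge 40 mm wide, 5 thick, stands 10 mm out of the face, 12.5 mm below this point; above it the face is plain.
- drawer_b (a joint): One of the three like top-row drawers; its column varies. Joint value = how far it stands open, in m: 0 = fully home (a hard stop), 0.09 = farthest out. At the start it stands open 0.025 to 0.065. It slides along the cabinet's x axis (closes away from the robot) with about 1.5 N of friction, no spring, and stays where it is left.
- b_front (a point): Centre of the outer front face of drawer_b (moves with it). Flat upright grey plate, 70 mm wide, 50 high, 5 thick, with a blank paper label; axes as the cabinet's (x points the way it closes). Its upper edge is 25 mm above this point, 9 mm below the cabinet's top. A pull ledge 40 mm wide, 5 thick, stands 10 mm out of the face, 12.5 mm below this point; above it the face is plain.
- drawer_c (a joint): One of the three like top-row drawers; its column varies. Joint value = how far it stands open, in m: 0 = fully home (a hard stop), 0.09 = farthest out. At the start it is shut (0). It slides along the cabinet's x axis (closes away from the robot) with about 1.5 N of friction, no spring, and stays where it is left.
- c_front (a point): Centre of the outer front face of drawer_c (moves with it). Flat upright grey plate, 70 mm wide, 50 high, 5 thick, with a blank paper label; axes as the cabinet's (x points the way it closes). Its upper edge is 25 mm above this point, 9 mm below the cabinet's top. A pull ledge 40 mm wide, 5 thick, stands 10 mm out of the face, 12.5 mm below this point; above it the face is plain.
- lockbar (a joint): Steel locking bar, 226 mm long x 26 x 4 mm, on the cabinet's top along its front edge. Value = slide along the cabinet's +y (left), m: 0 to 0.006 at the start (unlocked), 0.04 = locked, a hard stop. 1.5 N friction, no spring. Three 10 mm wide teeth hang 18 mm below the cabinet's top, 7.5 mm proud of its front: before the uprights beside the drawers when unlocked, before the drawers when locked.
- tab (a point): Centre of the black push tab that stands on the middle of the locking bar (moves with it): 18 mm (x) by 12 mm (y) by 22 mm high. Its foot is the bar's upper face, 11 mm below this point; the cabinet's top is 15 mm below this point. Axes are those of the cabinet.
- spool: Spool of solder, 60 mm diameter, 46 mm high, standing on the cabinet's top behind the locking bar; origin at the centre of its underside. Leave alone.
- flux: Amber bottle, 52 mm diameter, 105 mm high, standing on the bench to the right of the cabinet; origin at the centre of its underside. Leave alone.
- meter: Orange multimeter lying on the bench to the left of the cabinet: 165 mm long (x), 80 mm wide, 38 mm high, with a dial up to 44 mm; origin at the centre of its underside. Leave alone.
- board: Green circuit board with small components, 80 x 60 mm, up to 20 mm high, lying on the bench before the cabinet; origin at the centre of its underside. Leave alone.

How it is judged:
By the outcome, as a careful person would: the job done as asked, in the order asked, and still so for the second after the job is handed in, with the robot touching nothing.
It also fails if it takes over 48 s, if anything falls off the work surface, if the arm or the gripper's body presses on something with over 40 N, if the wrist force passes 120 N, or if a joint passes its speed limit or range.

## Working session

There is one attempt and no reset: what is moved stays moved. The work goes in short steps, Python scripts to look and compute and a tool call to move; the robot and the scene stay as the last step left them, time stands still between calls to the robot, and variables do not carry over. Pictures are saved under pics/ and viewed, and the job is handed in when it is done.

Besides the shell and the picture viewer there is one more tool, called after "Call:" as a command line: name --argument value ..., lists and objects as JSON in quotes. step_arm: Moves the arm, as the interface text tells. Its arguments: {"type":"object","properties":{"commands":{"type":"array","items":{"type":"object","properties":{"grip":{"type":"number"},"linear":{"type":"array","items":{"type":"number"}},"twist":{"type":"array","items":{"type":"number"}}}}},"squeeze":{"type":"number"}},"required":["commands"]}

```bash
mkdir -p pics; python3 - <<'E'
from plant import r, imaging
import cv2,numpy as np
s=r.get_state();print(s)
for n in("side","top"):
    im=imaging.get_image(n);cv2.imwrite(f"pics/{n}0.png",im[:,:,::-1]);c=imaging.calibration(n);print(n,c)
print(imaging.calibration("wrist"))
E
```

```text
{'clock': 0.0, 'qpos': array([-67.12111159,  23.95019611,  -0.59139352,  92.48543443,
         0.26976558,  63.63890101,  -3.03597464]), 'joint_vel': array([-0.01598407, -0.00402345,  0.0820379 , -0.05789614, -0.08487042,
        0.09402004, -0.04332615]), 'joint_torque': array([-9.74207760e-04, -8.64438486e+01,  6.78544622e-01, -4.34919977e+01,
        1.90661964e-02,  7.39397365e-03, -6.06256276e-05]), 'ee_pos': array([0.26652205, 0.56493229, 0.23063735]), 'ee_rot': array([[-9.04423190e-01,  4.26636242e-01, -4.58656010e-04],
       [ 4.26636478e-01,  9.04422410e-01, -1.19174734e-03],
       [-9.36238310e-05, -1.27352331e-03, -9.99999185e-01]]), 'ft_force': array([ 0.14213816,  0.31337436, -0.34985406]), 'moment': array([-0.01735796, -0.01330819,  0.0765957 ]), 'finger_gap': 0.08546011348323987}
side {'K': array([[443.78486743,   0.        , 317.66324352],
       [  0.        , 443.78486743, 240.96060928],
       [  0.        ,   0.        ,   1.        ]]), 'view': array([[ 0.70508712, -0.70902935,  0.01138152, -0.39944782],
       [-0.5040741 , -0.51243119, -0.69521477,  0.3793692
[... 369 characters left out ...]
[-0.98179438,  0.03799773, -0.18610743,  0.6105813 ],
       [ 0.18741822,  0.03444867, -0.98167596,  1.05923091],
       [ 0.        ,  0.        ,  0.        ,  1.        ]])}
{'K': array([[395.29292254,   0.        , 316.1901284 ],
       [  0.        , 395.29292254, 239.84917647],
       [  0.        ,   0.        ,   1.        ]]), 'tool_from_camera': array([[ 9.86930480e-04, -9.51783180e-01, -3.06769955e-01,
         7.99326707e-02],
       [ 9.99999178e-01,  6.88385025e-04,  1.08138485e-03,
         1.48464086e-03],
       [-8.18068069e-04, -3.06770770e-01,  9.51783077e-01,
        -1.43155062e-01],
       [ 0.00000000e+00,  0.00000000e+00,  0.00000000e+00,
         1.00000000e+00]])}
```

View pics/side0.png

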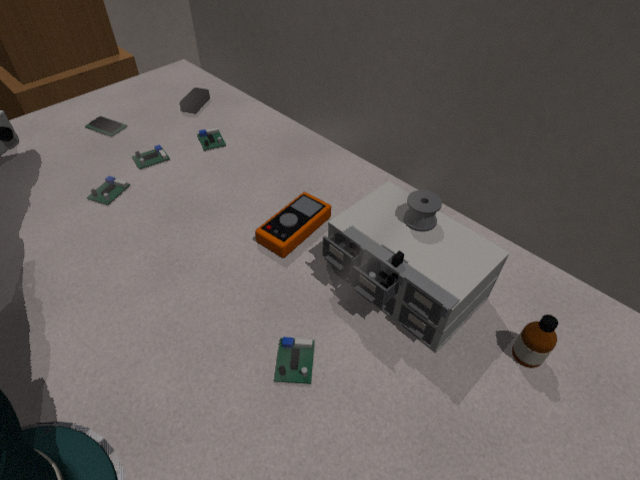

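View pics/top0.png

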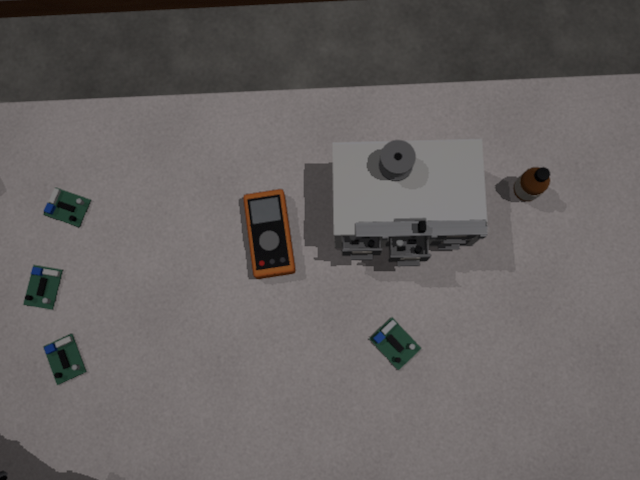

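The side and top views show the cabinet slightly rotated. The left and middle drawers are open, the tab is near top pixel (422,227), and the board is at (395,343), well in front.

```bash
python3 - <<'E'
import cv2
a=cv2.imread("pics/top0.png")[125:275,320:500];cv2.imwrite("pics/topc.png",cv2.resize(a,None,fx=4.4,fy=4,interpolation=cv2.INTER_CUBIC)[:600])
a=cv2.imread("pics/side0.png")[180:360,310:520];cv2.imwrite("pics/sidec.png",cv2.resize(a,None,fx=3.3333,fy=3.3333,interpolation=cv2.INTER_CUBIC))
E
```

```text
(no output)
```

View pics/topc.png

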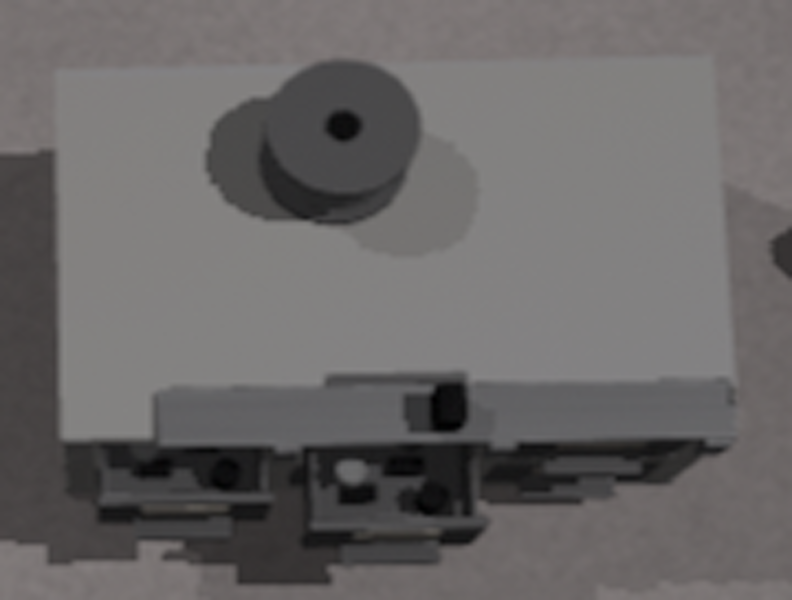

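View pics/sidec.png

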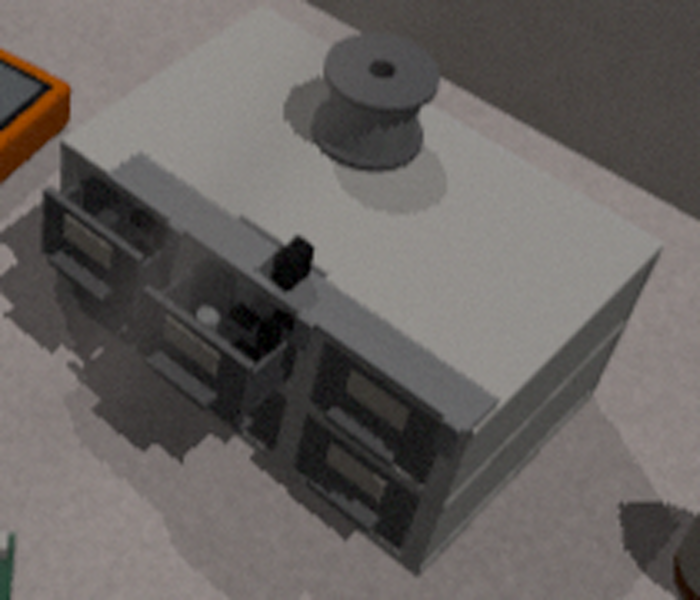

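```bash
cat > h.py <<'E'
import numpy as np,cv2
from plant import r,imaging
C={n:imaging.calibration(n) for n in("side","top")}
def proj(n,P):
    P=np.atleast_2d(P);c=C[n];p=P@c["view"][:3,:3].T+c["view"][:3,3];q=p@c["K"].T;return q[:,:2]/q[:,2:]
def back(n,uv,z):
    c=C[n];R=c["view"][:3,:3];t=c["view"][:3,3];o=-R.T@t
    d=R.T@np.linalg.solve(c["K"],[uv[0],uv[1],1]);return o+d*(z-o[2])/d[2]
tc=lambda u,v:(320+u/4.4,125+v/4)
sc=lambda u,v:(310+u/3.3333,180+v/3.3333)
def w2c(p,pose):
    x,y,a=pose;d=np.array(p)[:2]-[x,y];c,s=np.cos(a),np.sin(a);return np.array([c*d[0]+s*d[1],-s*d[0]+c*d[1]])
E
python3 - <<'E'
from h import *
from scipy.optimize import least_squares
cor={'FL':(-.085,.133),'BL':(.085,.133),'BR':(.085,-.133)}
ob={'top':{'FL':tc(62,440),'BL':tc(57,70),'BR':tc(714,57)},'side':{'FL':sc(62,145),'BL':sc(268,8),'BR':sc(660,248)}}
def res(p,ns=("top","side")):
    x,y,a=p;c,s=np.cos(a),np.sin(a);o=[]
    for n in ns:
        for k,uv in ob[n].items():
            X,Y=cor[k];o+=list(proj(n,[x+c*X-s*Y,y+s*X+c*Y,.128])[0]-uv)
    return np.array(o)
for ns in(("top",),("side",),("top","side")):
    f=least_squares(res,[.65,-.1,0],args=(ns,));print(ns,f.x[:2],np.degrees(f.x[2]),f.fun.round(1))
p=f.x;np.save("pose.npy",p)
for nm,cam,uv,z in[("A L","top",tc(98,507),.119),("A R","top",tc(268,505),.119),("B L","top",tc(305,530),.119),("B R","top",tc(488,522),.119),
 ("A L","side",sc(45,190),.119),("A R","side",sc(140,262),.119),("B L","side",sc(148,290),.119),("B R","side",sc(250,368),.119),
 ("tab top","top",tc(449,385),.154),("tabtop","side",sc(300,240),.154),("barL","top",tc(155,390),.132),("barLf","top",tc(155,445),.132),("spool top","top",tc(343,126),.174),("spool top","side",sc(382,68),.174)]:
    w=back(cam,uv,z);print(nm,cam,w.round(4),(1000*w2c(w,p)).round(1))
for nm,uv in [("board",(395,343)),("meter",(269,233)),("flux",(525,190))]: print(nm,back("top",uv,.02).round(3),(1000*w2c(back("top",uv,.02),p)).round(0))
E
```

```text
('top',) [ 0.69786714 -0.10825356] -1.3574084024667898 [-0.   0.1 -0.1 -0.1  0.1 -0. ]
('side',) [ 0.69775911 -0.10993032] -1.749003373689725 [-0.5 -1.2 -1.3  0.   1.6  0.5]
('top', 'side') [ 0.69797646 -0.10906261] -1.5108497009809174 [ 0.3 -0.2  0.5 -0.4  0.7  0.1 -0.9 -1.2 -1.9 -0.2  1.2 -0.1]
A L top [0.5877 0.0135 0.119 ] [-113.5  119.6]
A R top [ 0.586  -0.0538  0.119 ] [-113.4   52.3]
B L top [ 0.5744 -0.0678  0.119 ] [-124.6   38. ]
B R top [ 0.5752 -0.1398  0.119 ] [-121.9  -34. ]
A L side [0.5908 0.0114 0.119 ] [-110.3  117.6]
A R side [ 0.5885 -0.0585  0.119 ] [-110.8   47.7]
B L side [ 0.5773 -0.0738  0.119 ] [-121.5   32. ]
B R side [ 0.5753 -0.1407  0.119 ] [-121.8  -34.9]
tab top top [ 0.6288 -0.1233  0.154 ] [-68.8 -16.1]
tabtop side [ 0.6295 -0.1227  0.154 ] [-68.1 -15.4]
barL top [ 0.6362 -0.0109  0.132 ] [-64.4  96.5]
barLf top [ 0.6118 -0.0099  0.132 ] [-88.8  96.9]
spool top top [ 0.7386 -0.0869  0.174 ] [40.  23.2]
spool top side [ 0.7418 -0.0869  0.174 ] [43.2 23.3]
board [ 0.43  -0.078  0.02 ] [-269.   24.]
meter [0.647 0.153 0.02 ] [-57. 260.]
flux [ 0.713 -0.344  0.02 ] [  21. -234.]
```

Call:
step_arm --commands '[{"grip": 0, "linear": [0.019, -0.049, 0], "twist": [0, 0, 2]}, {"grip": 0, "linear": [0.019, -0.049, 0], "twist": [0, 0, 2]}, {"grip": 0, "linear": [0.019, -0.049, 0], "twist": [0, 0, 2]}, {"grip": 0, "linear": [0.019, -0.049, 0], "twist": [0, 0, 2]}, {"grip": 0, "linear": [0.019, -0.049, 0], "twist": [0, 0, 2]}, {"grip": 0, "linear": [0.019, -0.049, 0], "twist": [0, 0, 2]}, {"grip": 0, "linear": [0.019, -0.049, 0], "twist": [0, 0, 2]}, {"grip": 0, "linear": [0.019, -0.049, 0], "twist": [0, 0, 2]}, {"grip": 0, "linear": [0.019, -0.049, 0], "twist": [0, 0, 2]}, {"grip": 0, "linear": [0.019, -0.049, 0], "twist": [0, 0, 2]}, {"grip": 0, "linear": [0.019, -0.049, 0], "twist": [0, 0, 2]}, {"grip": 0, "linear": [0.019, -0.049, 0], "twist": [0, 0, 2]}]'

```text
clock: 1.6
ee_pos: [0.4949, -0.0244, 0.2312]
ee_rot: [[-1.0, 0.021, 0.0], [0.021, 1.0, 0.0], [-0.0, 0.0, -1.0]]
ft_force: [0.8, 0.1, -0.3]
finger_gap: -0.0003
```

Call:
step_arm --commands '[{"grip": 0, "linear": [0, 0.0005, -0.023], "twist": [0, -8, 0]}, {"grip": 0, "linear": [0, 0.0005, -0.023], "twist": [0, -8, 0]}, {"grip": 0, "linear": [0, 0.0005, -0.023], "twist": [0, -8, 0]}, {"grip": 0, "linear": [0.01, 0.0005, -0.023], "twist": [0, -8, 0]}, {"grip": 0, "linear": [0.02, 0.0005, -0.023], "twist": [0, -8, 0]}, {"grip": 0, "linear": [0.02, 0.0005, -0.023], "twist": [0, 0, 0]}, {"grip": 0, "linear": [0, 0, 0], "twist": [0, 0, 0]}, {"grip": 0, "linear": [0, 0, 0], "twist": [0, 0, 0]}]'

```text
clock: 2.6
ee_pos: [0.517, -0.0096, 0.1242]
ee_rot: [[-0.898, -0.024, 0.439], [0.01, 0.997, 0.075], [-0.44, 0.071, -0.895]]
ft_force: [-0.4, -0.3, -0.5]
finger_gap: -0.0001
```

```bash
python3 - <<'E'
from h import *
s=r.get_state();print(s["qpos"].round(1))
for n in("side","wrist"):
    im=imaging.get_image(n)
    if n=="side": im=cv2.resize(im[170:370,250:516],(798,600))
    cv2.imwrite(f"pics/{n}1.png",im[:,:,::-1])
E
```

```text
[-18.7  12.7  20.8 132.4 -43.9  13.1 132.1]
```

View pics/side1.png

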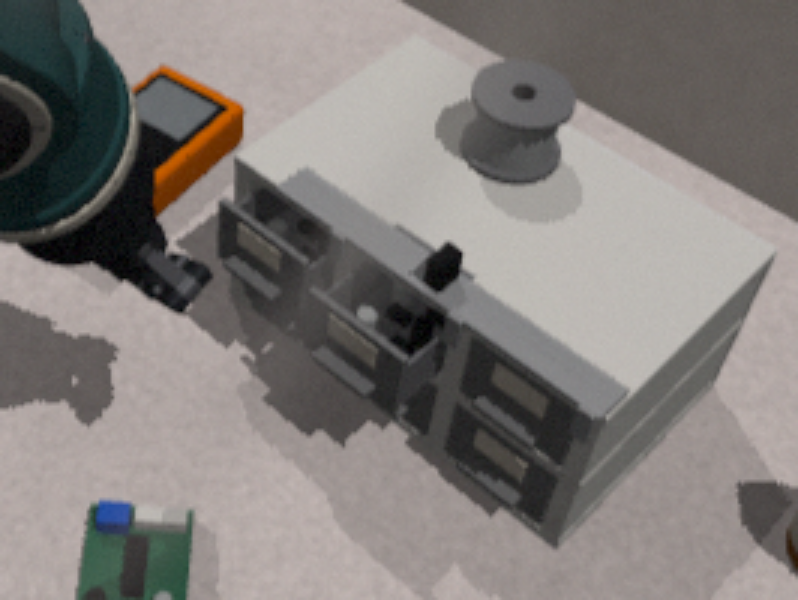

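View pics/wrist1.png

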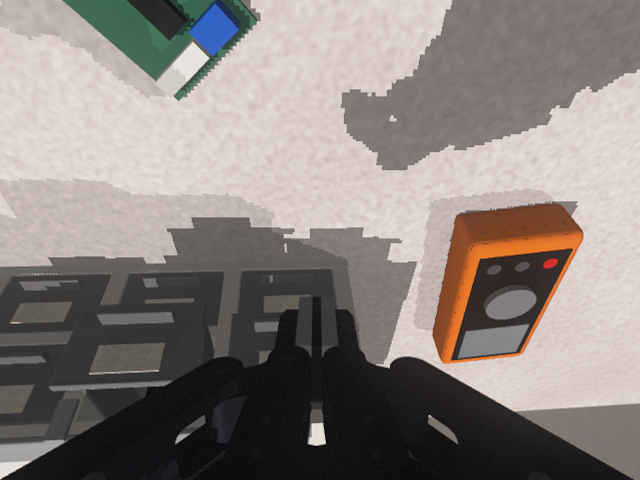

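The arm ran close to J6's lower limit, so the tilt stopped at 26° and the position fell short. I'll settle for about 20° of tilt and correct the rest.

```bash
cat >> h.py <<'E'
from scipy.spatial.transform import Rotation as Ro
def rotneed(tilt,yaw=-1.4):
    a=np.radians(yaw);t=np.radians(tilt);f=np.array([np.cos(a),np.sin(a),0])
    y=np.array([-np.sin(a),np.cos(a),0]);z=np.sin(t)*f-np.cos(t)*np.array([0,0,1]);x=np.cross(y,z)
    R=np.column_stack([x,y,z]);s=r.get_state()
    return Ro.from_matrix(R@s["ee_rot"].T).as_rotvec(degrees=True)
E
python3 - <<'E'
from h import *
s=r.get_state();print(rotneed(20).round(2),s["ee_pos"])
E
```

```text
[-4.1   6.21 -2.58] [ 0.51727035 -0.0092902   0.12464863]
```

Call:
step_arm --commands '[{"grip": 0, "linear": [0.01, -0.003, 0], "twist": [-1.4, 2.1, -0.9]}, {"grip": 0, "linear": [0.01, -0.003, 0], "twist": [-1.4, 2.1, -0.9]}, {"grip": 0, "linear": [0.01, -0.003, 0], "twist": [-1.4, 2.1, -0.9]}, {"grip": 0, "linear": [0, -0.003, -0.01], "twist": [0, 0, 0]}, {"grip": 0, "linear": [0, 0, -0.01], "twist": [0, 0, 0]}, {"grip": 0, "linear": [0, 0, -0.01], "twist": [0, 0, 0]}, {"grip": 0, "linear": [0, 0, 0], "twist": [0, 0, 0]}]'

```text
clock: 3.58
ee_pos: [0.5467, -0.0218, 0.0932]
ee_rot: [[-0.941, 0.028, 0.339], [0.025, 1.0, -0.011], [-0.339, -0.002, -0.941]]
ft_force: [0.9, -0.8, 0.2]
finger_gap: 0.0005
```

```bash
python3 - <<'E'
from h import *
s=r.get_state();print(s["qpos"].round(1),rotneed(20).round(2),s["ee_pos"],s["ft_force"])
E
```

```text
[-27.8  21.7  30.5 125.5 -33.1  18.3 117.5] [ 0.09 -0.2   0.18] [ 0.54665808 -0.02182758  0.09322668] [ 0.8573891  -0.81830284  0.2224294 ]
```

Call:
step_arm --commands '[{"grip": 0, "linear": [0.007, 0, 0.0006], "twist": [0, 0, 0]}, {"grip": 0, "linear": [0.007, 0, 0.0006], "twist": [0, 0, 0]}, {"grip": 0, "linear": [0.007, 0, 0.0006], "twist": [0, 0, 0]}, {"grip": 0, "linear": [0.007, 0, 0.0006], "twist": [0, 0, 0]}, {"grip": 0, "linear": [0.007, 0, 0.0006], "twist": [0, 0, 0]}, {"grip": 0, "linear": [0.007, 0, 0], "twist": [0, 0, 0]}]'

```text
clock: 4.32
ee_pos: [0.5897, -0.0213, 0.0969]
ee_rot: [[-0.94, 0.026, 0.339], [0.024, 1.0, -0.011], [-0.34, -0.002, -0.941]]
ft_force: [-1.7, -0.7, -0.1]
finger_gap: -0.0002
```

Contact at −1.7 N, so the drawer is sliding. I'll continue in small steps.

Call:
step_arm --commands '[{"grip": 0, "linear": [0.004, 0, 0], "twist": [0, 0, 0]}, {"grip": 0, "linear": [0.004, 0, 0], "twist": [0, 0, 0]}, {"grip": 0, "linear": [0, 0, 0], "twist": [0, 0, 0]}]'

```text
clock: 4.7
ee_pos: [0.5978, -0.0212, 0.0972]
ee_rot: [[-0.94, 0.026, 0.34], [0.024, 1.0, -0.011], [-0.34, -0.002, -0.94]]
ft_force: [-0.5, 0.2, 0.5]
finger_gap: -0.0001
```

Call:
step_arm --commands '[{"grip": 0, "linear": [0.003, 0, 0], "twist": [0, 0, 0]}, {"grip": 0, "linear": [0, 0, 0], "twist": [0, 0, 0]}]'

```text
clock: 4.95
ee_pos: [0.6007, -0.0212, 0.0972]
ee_rot: [[-0.94, 0.026, 0.34], [0.024, 1.0, -0.011], [-0.34, -0.002, -0.94]]
ft_force: [0.4, 0.3, 0.4]
finger_gap: 0.0001
```

Call:
step_arm --commands '[{"grip": 0, "linear": [0.003, 0, 0], "twist": [0, 0, 0]}, {"grip": 0, "linear": [0, 0, 0], "twist": [0, 0, 0]}]'

```text
clock: 5.2
ee_pos: [0.6037, -0.0212, 0.0971]
ee_rot: [[-0.94, 0.026, 0.34], [0.024, 1.0, -0.011], [-0.34, -0.002, -0.94]]
ft_force: [-0.4, -0.5, 0.2]
finger_gap: 0.0001
```

```bash
cat >> h.py <<'E'
def snap(n,name,box=None):
    im=imaging.get_image(n)
    if box: u,v,w,h,k=box; im=cv2.resize(im[v:v+h,u:u+w],None,fx=k,fy=k,interpolation=cv2.INTER_CUBIC)
    cv2.imwrite(f"pics/{name}.png",im[:,:,::-1])
E
python3 - <<'E'
from h import *
snap("side","side2",(290,170,220,180,3.3))
snap("wrist","wrist2")
E
```

```text
(no output)
```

View pics/side2.png

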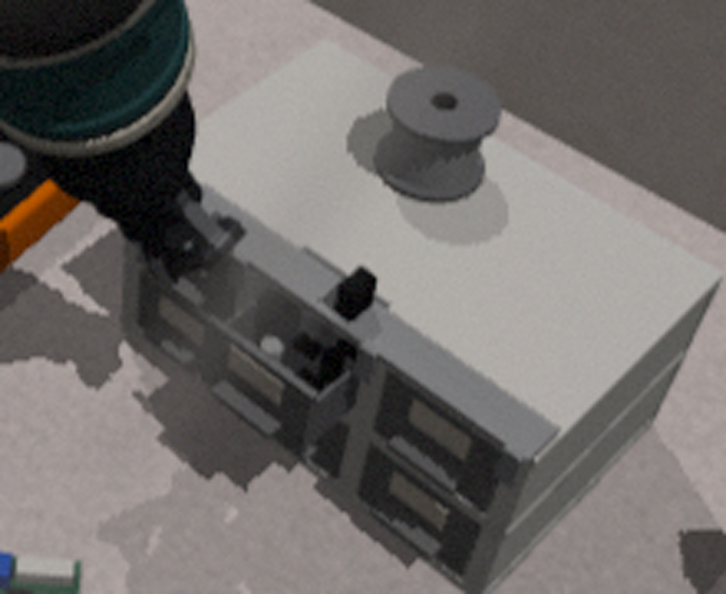

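View pics/wrist2.png

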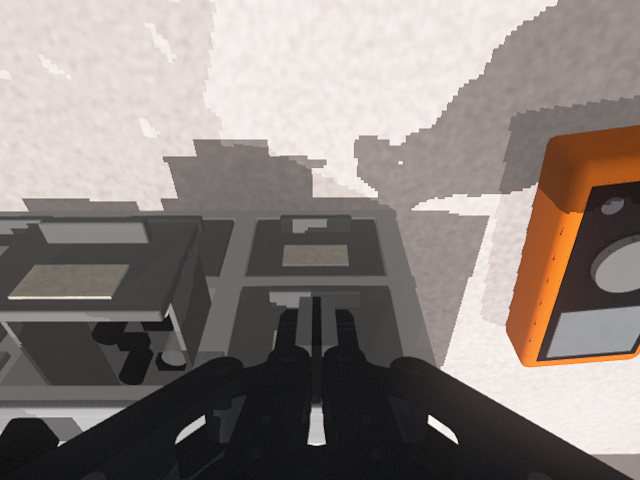

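The left drawer is nearly flush, with the fingertips on its face. I'll continue to the stop.

Call:
step_arm --commands '[{"grip": 0, "linear": [0.003, 0, 0], "twist": [0, 0, 0]}, {"grip": 0, "linear": [0.0, 0, 0], "twist": [0, 0, 0]}]'

```text
clock: 5.55
ee_pos: [0.6067, -0.0213, 0.0971]
ee_rot: [[-0.94, 0.026, 0.34], [0.024, 1.0, -0.011], [-0.34, -0.002, -0.94]]
ft_force: [0.3, 0.4, 0.4]
finger_gap: -0.0003
```

Call:
step_arm --commands '[{"grip": 0, "linear": [0.003, 0, 0], "twist": [0, 0, 0]}, {"grip": 0, "linear": [0.0, 0, 0], "twist": [0, 0, 0]}]'

```text
clock: 5.8
ee_pos: [0.6074, -0.0212, 0.0962]
ee_rot: [[-0.942, 0.026, 0.336], [0.025, 1.0, -0.01], [-0.336, -0.001, -0.942]]
ft_force: [-20.9, -0.6, 13.1]
finger_gap: 0.0002
```

Call:
step_arm --commands '[{"grip": 0, "linear": [-0.015, 0, 0], "twist": [0, 0, 0]}, {"grip": 0, "linear": [-0.025, 0, 0], "twist": [0, 0, 0]}, {"grip": 0, "linear": [-0.03, 0, 0], "twist": [0, 0, 0]}, {"grip": 0, "linear": [0, -0.028, 0], "twist": [0, 0, 0]}, {"grip": 0, "linear": [0, -0.028, 0], "twist": [0, 0, 0]}, {"grip": 0, "linear": [0, -0.028, 0], "twist": [0, 0, 0]}, {"grip": 0, "linear": [0, 0, 0], "twist": [0, 0, 0]}]'

```text
clock: 6.68
ee_pos: [0.5391, -0.1075, 0.0974]
ee_rot: [[-0.94, 0.03, 0.341], [0.027, 1.0, -0.013], [-0.341, -0.002, -0.94]]
ft_force: [0.1, 0.5, -0.1]
finger_gap: 0.0002
```

```bash
python3 - <<'E'
from h import *
s=r.get_state();print(s["qpos"].round(1),rotneed(20).round(2),s["ee_pos"],s["ft_force"])
snap("side","side3",(290,170,220,180,3.3))
snap("top","top3",(320,125,180,150,4))
snap("wrist","wrist3")
E
```

```text
[-12.9  20.8  26.  124.8 -36.3  19.9 130.9] [ 0.14 -0.08  0.31] [ 0.53914023 -0.10746935  0.09738223] [ 0.13327198  0.52060902 -0.0539902 ]
```

View pics/side3.png

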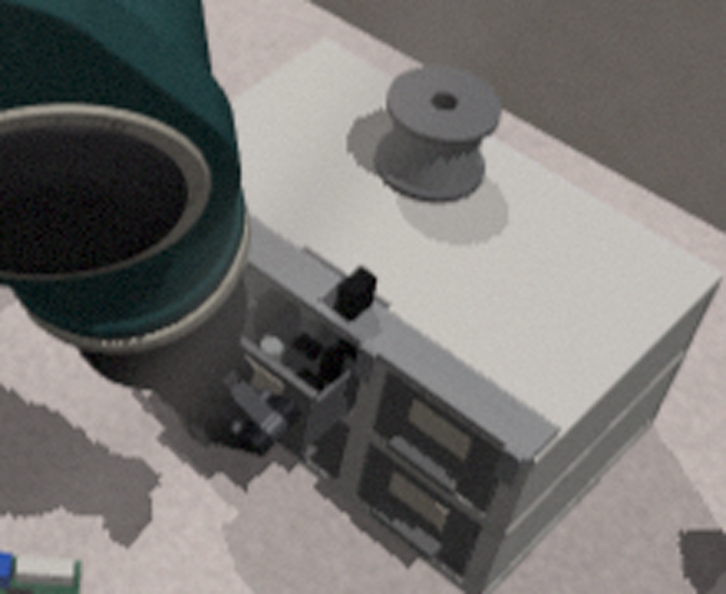

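View pics/wrist3.png

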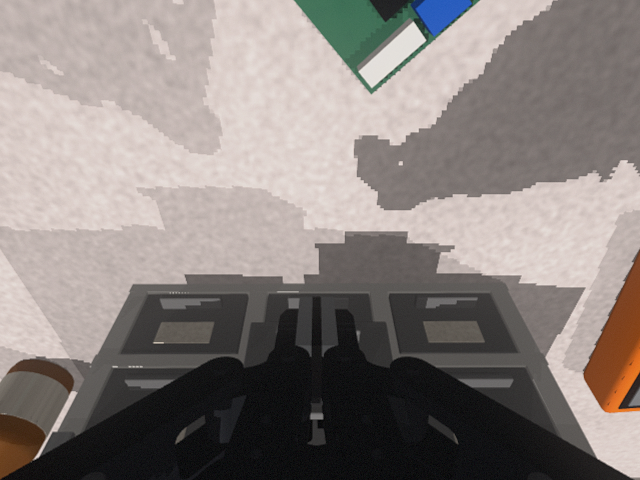

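The fingertips are centred on the middle drawer, and the left one looks shut in line with the right. I'll push the middle drawer.

Call:
step_arm --commands '[{"grip": 0, "linear": [0.007, 0.0004, 0], "twist": [0, 0, 0]}, {"grip": 0, "linear": [0.007, 0.0004, 0], "twist": [0, 0, 0]}, {"grip": 0, "linear": [0.007, 0.0004, 0], "twist": [0, 0, 0]}, {"grip": 0, "linear": [0.007, 0.0004, 0], "twist": [0, 0, 0]}, {"grip": 0, "linear": [0.007, 0, 0], "twist": [0, 0, 0]}, {"grip": 0, "linear": [0.007, 0, 0], "twist": [0, 0, 0]}, {"grip": 0, "linear": [0.007, 0, 0], "twist": [0, 0, 0]}, {"grip": 0, "linear": [0.006, 0, 0], "twist": [0, 0, 0]}, {"grip": 0, "linear": [0.004, 0, 0], "twist": [0, 0, 0]}, {"grip": 0, "linear": [0, 0, 0], "twist": [0, 0, 0]}]'

```text
clock: 8.07
ee_pos: [0.5988, -0.1035, 0.0971]
ee_rot: [[-0.94, 0.026, 0.34], [0.024, 1.0, -0.011], [-0.34, -0.002, -0.94]]
ft_force: [0.3, 0.5, 0.3]
finger_gap: 0.0002
```

Call:
step_arm --commands '[{"grip": 0, "linear": [0.004, 0, 0], "twist": [0, 0, 0]}, {"grip": 0, "linear": [0.003, 0, 0], "twist": [0, 0, 0]}, {"grip": 0, "linear": [0, 0, 0], "twist": [0, 0, 0]}]'

```text
clock: 8.45
ee_pos: [0.6053, -0.1036, 0.097]
ee_rot: [[-0.94, 0.026, 0.339], [0.024, 1.0, -0.011], [-0.339, -0.002, -0.941]]
ft_force: [-4.5, -0.4, 2.9]
finger_gap: 0.0
```

Call:
step_arm --commands '[{"grip": 0, "linear": [0.002, 0, 0], "twist": [0, 0, 0]}, {"grip": 0, "linear": [0, 0, 0], "twist": [0, 0, 0]}]'

```text
clock: 8.7
ee_pos: [0.6057, -0.1037, 0.0965]
ee_rot: [[-0.941, 0.027, 0.337], [0.025, 1.0, -0.01], [-0.337, -0.001, -0.942]]
ft_force: [-19.7, 1.2, 12.9]
finger_gap: -0.0001
```

Call:
step_arm --commands '[{"grip": 0, "linear": [-0.02, 0, 0], "twist": [0, 0, 0]}, {"grip": 0, "linear": [-0.03, 0, 0], "twist": [0, 0, 0]}, {"grip": 0, "linear": [-0.03, 0, 0.03], "twist": [0, 0, 0]}, {"grip": 0, "linear": [-0.01, 0, 0.04], "twist": [0, 6, 0]}, {"grip": 0, "linear": [0, -0.02, 0.04], "twist": [0, 7, 0]}, {"grip": 0, "linear": [0, -0.03, 0.03], "twist": [0, 7, 0]}, {"grip": 0, "linear": [0, 0, 0], "twist": [0, 0, 0]}]'

```text
clock: 9.57
ee_pos: [0.5193, -0.1555, 0.2392]
ee_rot: [[-1.0, 0.025, -0.001], [0.025, 1.0, -0.013], [0.0, -0.013, -1.0]]
ft_force: [-0.2, -0.6, -1.0]
finger_gap: 0.0002
```

```bash
python3 - <<'E'
from h import *
s=r.get_state();print(s["qpos"].round(1),rotneed(0).round(2),s["ee_pos"],s["ft_force"])
snap("side","side4",(290,170,220,180,3.3))
snap("top","top4",(320,125,180,150,4))
snap("wrist","wrist4")
E
```

```text
[-23.3  18.9  44.6 105.1 -14.1  61.7 115.1] [ 0.73 -0.04  0.05] [ 0.51928134 -0.15549613  0.23916352] [-0.18537903 -0.55720749 -1.00618531]
```

View pics/side4.png

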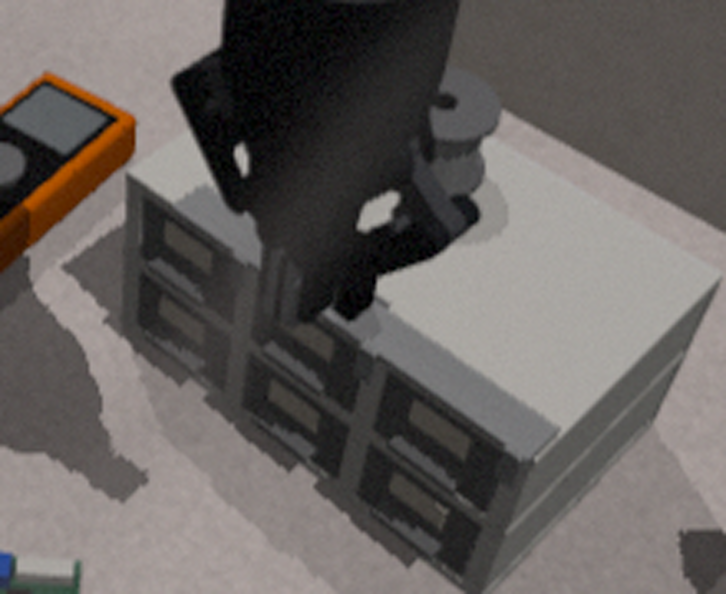

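View pics/top4.png

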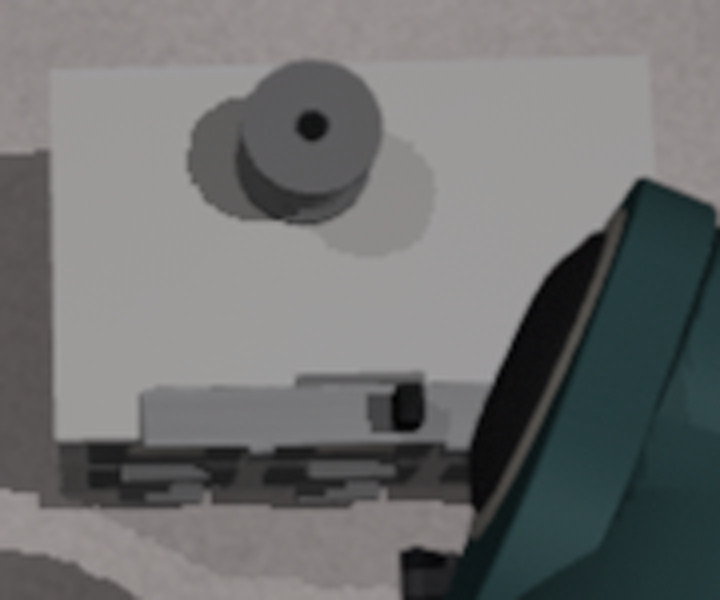

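View pics/wrist4.png

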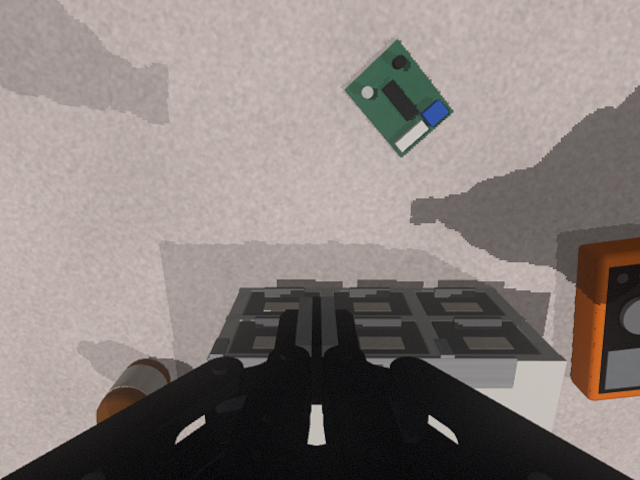

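All six drawers sit flush and the bar is unmoved, with the tab at about (408,405) in the top crop. Next I'll position to the right of the tab.

Call:
step_arm --commands '[{"grip": 0, "linear": [0.025, -0.001, 0], "twist": [0.2, 0, 0]}, {"grip": 0, "linear": [0.03, -0.001, 0], "twist": [0.2, 0, 0]}, {"grip": 0, "linear": [0.03, -0.001, 0], "twist": [0.2, 0, 0]}, {"grip": 0, "linear": [0.02, -0.001, -0.02], "twist": [0, 0, 0]}, {"grip": 0, "linear": [0, 0, -0.025], "twist": [0, 0, 0]}, {"grip": 0, "linear": [0, 0, -0.025], "twist": [0, 0, 0]}, {"grip": 0, "linear": [0, 0, -0.015], "twist": [0, 0, 0]}, {"grip": 0, "linear": [0, 0, 0], "twist": [0, 0, 0]}]'

```text
clock: 10.72
ee_pos: [0.6219, -0.1572, 0.1512]
ee_rot: [[-1.0, 0.024, -0.004], [0.024, 1.0, 0.0], [0.004, -0.0, -1.0]]
ft_force: [0.1, -0.8, 0.6]
finger_gap: 0.0001
```

```bash
python3 - <<'E'
from h import *
s=r.get_state();p=np.array([.6979,-.1087,np.radians(-1.4)]);print(s["qpos"].round(1),s["ee_pos"],w2c(s["ee_pos"],p)*1000,s["ft_force"])
snap("side","side5",(290,170,220,180,3.3))
snap("top","top5",(320,125,180,150,4))
E
```

```text
[-15.5  35.4  38.4  94.9 -24.8  58.8 119.5] [ 0.62185934 -0.15717282  0.15123813] [-74.8336624  -50.31618438] [ 0.13534143 -0.82338672  0.58418293]
```

View pics/side5.png

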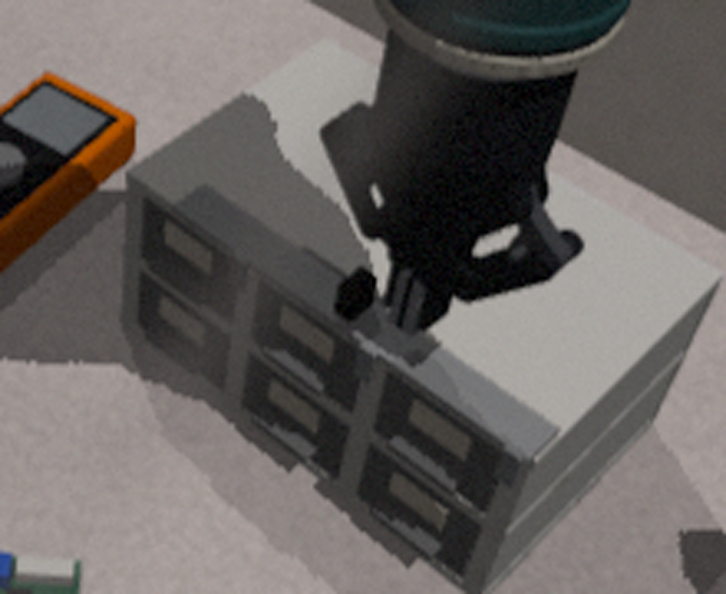

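View pics/top5.png

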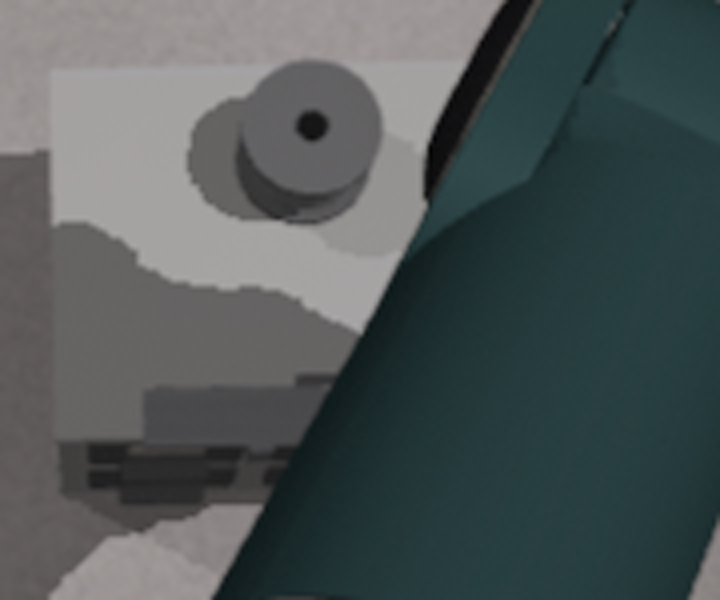

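Fingertips are to the right of the tab and clear of it. I'll lower 11 mm and push left.

Call:
step_arm --commands '[{"grip": 0, "linear": [0.001, 0, -0.006], "twist": [0, 0, 0]}, {"grip": 0, "linear": [0.001, 0, -0.005], "twist": [0, 0, 0]}, {"grip": 0, "linear": [0.0002, 0.006, 0], "twist": [0, 0, 0]}, {"grip": 0, "linear": [0.0002, 0.006, 0], "twist": [0, 0, 0]}, {"grip": 0, "linear": [0.0002, 0.006, 0], "twist": [0, 0, 0]}, {"grip": 0, "linear": [0.0002, 0.006, 0], "twist": [0, 0, 0]}, {"grip": 0, "linear": [0.0002, 0.006, 0], "twist": [0, 0, 0]}, {"grip": 0, "linear": [0.0002, 0.006, 0], "twist": [0, 0, 0]}]'

```text
clock: 11.82
ee_pos: [0.6256, -0.1213, 0.1411]
ee_rot: [[-1.0, 0.024, -0.002], [0.024, 1.0, -0.0], [0.002, -0.0, -1.0]]
ft_force: [-1.7, -1.6, 0.3]
finger_gap: 0.0001
```

Call:
step_arm --commands '[{"grip": 0, "linear": [0, 0.004, 0], "twist": [0, 0, 0]}, {"grip": 0, "linear": [0, 0.004, 0], "twist": [0, 0, 0]}, {"grip": 0, "linear": [0, 0, 0], "twist": [0, 0, 0]}]'

```text
clock: 12.2
ee_pos: [0.6258, -0.1131, 0.1411]
ee_rot: [[-1.0, 0.024, -0.002], [0.024, 1.0, -0.0], [0.002, -0.0, -1.0]]
ft_force: [-0.5, 0.0, -0.5]
finger_gap: -0.0002
```

Call:
step_arm --commands '[{"grip": 0, "linear": [0, 0.003, 0], "twist": [0, 0, 0]}, {"grip": 0, "linear": [0, 0, 0], "twist": [0, 0, 0]}]'

```text
clock: 12.45
ee_pos: [0.6257, -0.1104, 0.1411]
ee_rot: [[-1.0, 0.024, -0.002], [0.024, 1.0, -0.0], [0.002, -0.0, -1.0]]
ft_force: [-0.2, 0.1, -0.6]
finger_gap: -0.0
```

Call:
step_arm --commands '[{"grip": 0, "linear": [0, 0.003, 0], "twist": [0, 0, 0]}, {"grip": 0, "linear": [0, 0, 0], "twist": [0, 0, 0]}]'

```text
clock: 12.7
ee_pos: [0.6257, -0.1073, 0.1411]
ee_rot: [[-1.0, 0.024, -0.002], [0.024, 1.0, -0.0], [0.002, -0.0, -1.0]]
ft_force: [0.7, -0.5, -0.5]
finger_gap: 0.0002
```

Call:
step_arm --commands '[{"grip": 0, "linear": [0, 0.003, 0], "twist": [0, 0, 0]}, {"grip": 0, "linear": [0, 0, 0], "twist": [0, 0, 0]}]'

```text
clock: 12.95
ee_pos: [0.6256, -0.1057, 0.1412]
ee_rot: [[-1.0, 0.025, -0.002], [0.025, 1.0, -0.002], [0.002, -0.002, -1.0]]
ft_force: [1.0, -7.6, -2.0]
finger_gap: -0.0001
```

Call:
step_arm --commands '[{"grip": 0, "linear": [0, 0.003, 0], "twist": [0, 0, 0]}, {"grip": 0, "linear": [0, 0, 0], "twist": [0, 0, 0]}]'

```text
clock: 13.2
ee_pos: [0.6255, -0.1053, 0.1413]
ee_rot: [[-1.0, 0.027, -0.001], [0.027, 1.0, -0.005], [0.001, -0.005, -1.0]]
ft_force: [2.8, -19.8, -5.3]
finger_gap: -0.0004
```

Call:
step_arm --commands '[{"grip": 0, "linear": [0, -0.01, 0], "twist": [0, 0, 0]}, {"grip": 0, "linear": [0, -0.02, 0], "twist": [0, 0, 0]}, {"grip": 0, "linear": [0, -0.02, 0.02], "twist": [0, 0, 0]}, {"grip": 0, "linear": [0, 0, 0.05], "twist": [0, 0, 0]}, {"grip": 0, "linear": [0, 0, 0.05], "twist": [0, 0, 0]}, {"grip": 0, "linear": [-0.05, 0, 0.02], "twist": [0, 0, 0]}, {"grip": 0, "linear": [-0.06, 0, 0], "twist": [0, 0, 0]}, {"grip": 0, "linear": [-0.06, 0.06, 0], "twist": [0, 0, 0]}, {"grip": 0, "linear": [0, 0.06, 0], "twist": [0, 0, 0]}, {"grip": 0, "linear": [0, 0.06, 0], "twist": [0, 0, 0]}, {"grip": 0, "linear": [0, 0.06, 0], "twist": [0, 0, 0]}, {"grip": 0, "linear": [0, 0.06, 0], "twist": [0, 0, 0]}]'

```text
clock: 14.7
ee_pos: [0.4714, 0.1338, 0.2816]
ee_rot: [[-1.0, 0.025, -0.002], [0.025, 1.0, 0.001], [0.002, 0.001, -1.0]]
ft_force: [0.9, -0.6, -0.1]
finger_gap: -0.0004
```

Call:
step_arm --commands '[{"grip": 0, "linear": [0, 0.06, 0], "twist": [0, 0, 0]}, {"grip": 0, "linear": [0, 0.06, 0], "twist": [0, 0, 0]}, {"grip": 0, "linear": [0, 0, 0], "twist": [0, 0, 0]}]'

```text
clock: 15.08
ee_pos: [0.4708, 0.2563, 0.2805]
ee_rot: [[-1.0, 0.019, -0.003], [0.019, 1.0, -0.001], [0.003, -0.001, -1.0]]
ft_force: [0.4, -0.4, -0.0]
finger_gap: -0.0002
```

```bash
python3 - <<'E'
from h import *
snap("side","side6",(290,170,220,180,3.3))
snap("top","top6",(320,125,180,150,4))
snap("top","top6f")
E
```

```text
(no output)
```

View pics/side6.png

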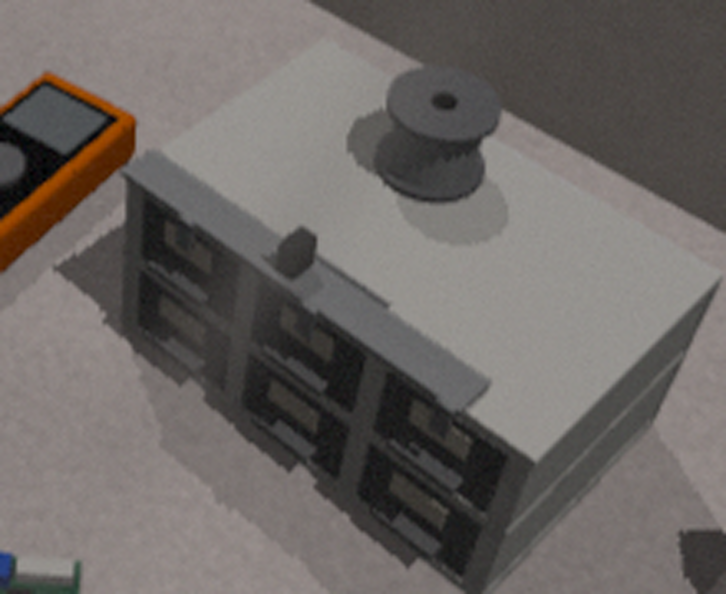

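View pics/top6.png

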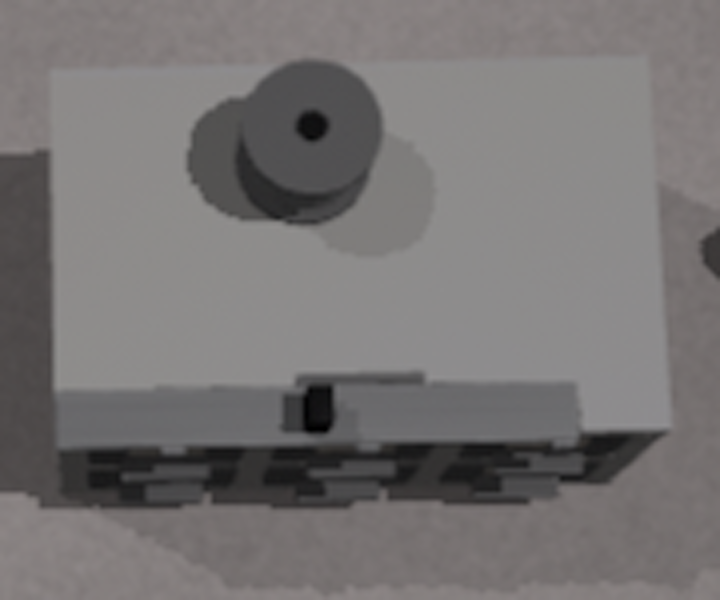

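View pics/top6f.png

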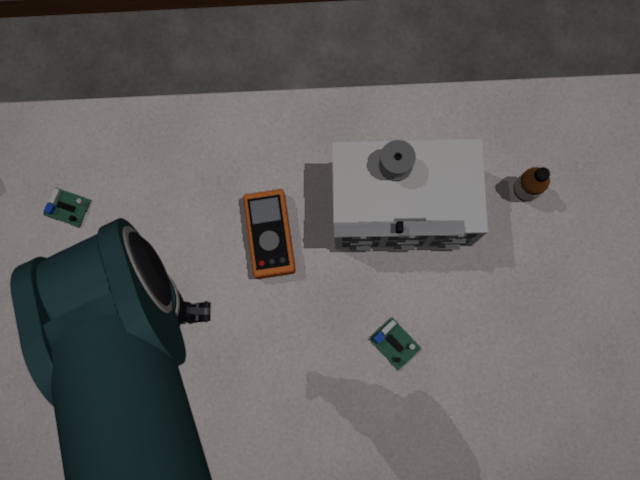

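The bar's left end is now flush with the cabinet's left edge, at (57,390) in the top crop. Its teeth stand before the labels of all three top drawers. The spool, bottle, meter and board are at the same pixels as at the start, and the arm is clear.

```bash
python3 -c "
from plant import r
print(r.get_state()['ft_force']);print(r.hand_in())"
```

```text
[ 0.48903576 -0.54811213  0.10594407]
the job is handed in; nothing more can be done
None
```

The cabinet is closed and locked, and I handed the job in at about 15 s of the 48 s allowed.

- **Drawers:** I pushed the left drawer home first, then the middle one, with the shut fingertips. Each came up against its hard stop at about 20 N. Side and top pictures showed all six drawers flush before I touched the bar.
- **Locking bar:** I then pushed the tab left until it hit its stop, again at about 20 N. The last pictures show the bar's left end at the cabinet's left edge and a tooth in front of each top drawer.
- **Other items:** The spool, bottle, multimeter and circuit board appear at the same image positions as at the start. The arm stood clear with about zero force on it.

**What went wrong on the way:** my first approach asked for 40° of forward tilt. The arm could not reach it because joint 6 was near its lower limit, so I pushed the drawers at about 20° instead. It touched nothing during that shortfall. None of the final checks failed or disagreed.

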